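# Proof-pull a solder sample on the spring tester

### The job

The pull tester still shows an old peak: turn its centre knob back so that the red peak hand is fully home at the zero stop. Then slowly pull the slide out by its yellow handle (hooking it is enough) until the black hand, pushing the red one, stands in the green band, hold it there for a second without ever pulling past the green, and ease the slide gently all the way back in without letting it snap. Leave the red hand standing in the green as the record, and leave the other things on the table alone.

Things in the scene. Friction and masses are not known exactly. Their poses are not given: they have to be found in the camera images.
- tester: Blue pull tester fixed to the table. Origin: underside, mid width. The slide comes out to its -x; z up. Steel base x -140..150, y +-65, 12 mm thick; blue housing x -10..150, y +-70, top 62 mm high. On it, centred at x 70, y 0, a white dial (radius 61 mm) with green band, black hand, red hand and knob, all about its centre. At zero hands point to tester +y; they move clockwise from above
- slide (a joint): How far the slide is pulled out, in m: 0 fully in, stop at 0.085. Moves to the tester's -x. It is sprung inwards: 2 N when home plus 180 N/m (about 11 N at 50 mm) and some damping; let go from far out it snaps back
- black (a joint): Angle of the black hand in rad, 0 pointing to the tester's +y, growing clockwise seen from above. Geared to the slide: 20 rad per m of pull (1 rad = 50 mm). Moving outwards it pushes the red hand along in front of it; going back it leaves the red hand behind
- peak (a joint): Angle (rad) of the red peak hand with its knob (one piece): 0 at the zero stop, pointing to tester +y, growing clockwise seen from above, at most 1.7. To reset, turn the knob counter-clockwise to the stop. It stays where it is left (friction 0.03 N m). Starts at 1.25 to 1.5, beyond the green band
- knob_top (a point): Middle of the top of the black bar knob at the dial centre, 110 mm above the table; its x axis lies along the red hand. The bar is 56 mm long along the red hand, 15 mm thick, 30 mm tall (80 to 110 mm above the table), to be gripped across its thickness from above. A red stripe on top marks the red hand's side
- bar (a point): Middle of the yellow cross-bar of the handle: bar 12 mm thick, about 100 mm long across the slide (along the tester's y), 45 mm above the table; axes as the tester's. It moves with the slide
- loop (a point): Middle of the opening of the yellow D-handle, 36.5 mm from the bar's middle line towards tester +x, 45 mm above the table; axes as the tester's; moves with the slide. The opening, 90 mm across by 61 mm along the pull, is open from above; below it only the base, 12 mm high. Fingers put down into it hook the bar. Its other side is an upright plate, top 55 mm high
- black_tip (a point): Point on the black hand, 50 mm from the dial centre
- red_tip (a point): Point on the red hand, 50 mm from the dial centre
- band: Green band on the dial: origin at the dial centre, x axis to the middle of the band, z up. It spans 0.14 rad (7 mm at 50 mm radius) either side; its middle is 0.6 to 1.0 rad clockwise of the zero direction. The black hand is at its middle when joint black equals the clockwise angle from tester +y to the band's x axis
- can: Bystander: loose red tin can, upright, 74 mm in diameter, 105 mm tall; origin under its middle
- spool: Bystander: loose yellow solder spool, upright, 60 mm in diameter, 58 mm tall, beside the slide; origin under its middle
- driver: Bystander: loose yellow screwdriver lying on the table; origin at its underside
- board: Bystander: loose brown circuit board 100 x 65 x 8 mm with parts 20 mm tall on it, lying beside the housing; origin under its middle
- tray: Bystander: loose grey parts tray 120 x 160 x 35 mm; origin under its middle

How it is judged (in metres and radians):
On the way, in this order (a step that is already met when the one before it is completed fails the run):
1. the red peak hand has been turned back to its zero stop (within 0.06 rad), with the slide still in (value of joint peak below 0.06 rad and value of joint slide below 0.004 m), for 0.2 s.
2. the slide is pulled so that the black hand, with the red one, stands in the green band, and is held there at rest (y of black_tip in the frame of band between -0.0075 and 0.0075 m and y of red_tip in the frame of band between -0.0075 and 0.0075 m and velocity of joint slide between -0.02 and 0.02 m/s), for 0.5 s.
At the end, for the whole second after the job is handed in: The slide is fully in again (within 4 mm) and at rest, and the red peak hand stands in the green band (its tip, 50 mm from the dial centre, within 7.5 mm of the band's middle line) (value of joint slide below 0.004 m and y of red_tip in the frame of band between -0.0075 and 0.0075 m and velocity of joint slide between -0.01 and 0.01 m/s); the robot touches nothing.
It fails at once if the black hand is pulled past the green band (its tip more than 9.5 mm beyond the band's middle line) (y of black_tip in the frame of band below -0.0095 m).
It fails at once if the slide snaps back in (faster than 0.3 m/s) (velocity of joint slide below -0.3 m/s).
It fails at once if the tin can, spool, screwdriver, circuit board or parts tray is moved by more than 20 mm (distance of any of can, spool, driver, board, tray from where it was at the start of the episode above 0.02 m).
It also fails if it takes over 58 s, if anything falls off the work surface, if the arm or the gripper's body presses on something with over 40 N, if the wrist force passes 120 N, or if a joint passes its speed limit or range.

### The arm

A 6-joint arm with a two-finger parallel gripper is mounted at the origin on the work surface. World frame = base frame: x ahead of the robot, y to its left, z up, the work surface at z = 0. Lengths are in m, angles in degrees, forces in N, time in s.
With the tool pointing down it reaches from about 0.275 to 0.975 m from the base axis. Payload 8.4 kg.
Tool frame: the origin (TCP) lies at the very end of the fingers, on their centre line; the grasp point (between the pads) lies 19 mm behind it (bot.tcp_to_grasp is the distance from the TCP to the grasp point, in m); z points along the fingers, y is the line along which they close (so a half turn about z gives the same grasp; the last joint's range is limited). The gripper opens to 92 mm and grips with 3 to 60 N. Pads are 20 mm wide; open, the fingers measure 128 mm over their backs; the gripper's body (75 mm by 189 mm) begins 69 mm behind the grasp point.
Start: joints at [-71.929, 20.225, 93.587, -0, 66.188, -0.138], TCP at [0.195, -0.594, 0.215] pointing down, gripper open.
Joint ranges: [-150.9, 150.9], [-52.94, 120.26], [3.33, 152.33], [-74.26, 254.26], [0, 154.13], [-172.89, 172.89]. Speed limits (degrees/s): [127.2, 127.2, 159.86, 180, 180, 180].

### API

Orientations are given as [roll, pitch, yaw] about the fixed x, y, z axes, in that order (R = Rz(yaw) Ry(pitch) Rx(roll)).
In Python, from cell import bot, imaging gives the robot as it stands.
- The arm moves only by the tool arm_command, never from a script. Its argument "motion" is a list that holds one entry, the list of rows, each a list of 7 numbers: the shift along the tool's x, y, z in units of 40 mm (1.0 is 40 mm), then the turn, a rotation vector about the tool's x, y, z in units of 8 degrees (1.0 is 8 degrees), then the opening, from -1 (shut) to 1 (fully open). In form: [[[dx, dy, dz, rx, ry, rz, jaw], ...]]. A call has 1 to 20 rows; each row shifts and turns the commanded pose from where the row before left it, along the tool's axes as they then stand; what a row does not reach is not made up. A row lasts 1/8 s, in which the tool goes at most 62.5 mm and 10.7 degrees, less where a joint would pass 70% of its speed; a pose out of reach is approached as far as the arm can. A call is refused whole if a number of a shift passes 1 or a number of a turn 1, either way. A call with a gripper value outside its range is refused whole. The fingers move at their own pace and stop on an object; the grip force is fixed at half the most. Time passes only in rows, so rows that do not move let the fingers close. It gives the time, the measured TCP pose, the force, the opening and the grip force at its end, in the units of the state.
- bot.observe(): the state, without advancing time (a new reading comes with each control period).
- imaging.camera(name): name is "scene" or "top" or "wrist"; returns a dict with "pixels" (480x640x3 uint8, red, green, blue), "z_map" (480x640 float32, m along the optical axis (not along the pixel's ray), 0 where there is no reading), "camera_matrix" (3x3 intrinsics, pixels), "rvec" (rotation vector, rad) and "tvec" (3), from world to camera coordinates, as OpenCV has them. Camera axes: x right, y down, z forward; pixel columns grow to the right and rows downward; lengths in m; the calibration is good to about 2 mm. A picture is of the moment at which its call begins.
- bot.job_done(): hands the job in; it is judged then, once.
The state is a dict: "clock": time; "joints": joint angles; "qd": joint speeds; "joint_torque": joint torques, N m; "tcp_pos": TCP position; "tool_rot": TCP orientation; "force": force on the tool from outside, world axes, zero at the start; "ft_torque": the same for the moment, N m; "opening": finger opening in m; "finger_force": force on a finger pad.
Only numpy, scipy, OpenCV 4.12 (cv2) and the standard library are available. Lean on these libraries where they do the work, as an engineer would, in place of code of your own. Each camera call takes 0.05 s, during which the arm holds its last target. There are 200 camera calls.

## Working session

There is one attempt and no reset: what is moved stays moved. The work goes in short steps, Python scripts to look and compute and a tool call to move; the robot and the scene stay as the last step left them, time stands still between calls to the robot, and variables do not carry over. Pictures are saved under pics/ and viewed, at most 10 in all, crops included, and the job is handed in when it is done.

Besides the shell and the picture viewer there is one more tool, called after "Request:" as a command line: name --argument value ..., lists and objects as JSON in quotes. arm_command: Moves the arm, as the interface text tells. Its arguments: {"type":"object","properties":{"motion":{"type":"array"}},"required":["motion"]}

```bash
mkdir -p pics
cat > h.py <<'E'
import numpy as np, cv2
from cell import bot, imaging
def cam(n):
    c=imaging.camera(n); R,_=cv2.Rodrigues(np.array(c["rvec"],float)); c["R"]=R; c["t"]=np.array(c["tvec"],float).ravel(); c["K"]=np.array(c["camera_matrix"],float); return c
def ray(c,uv,z):
    uv=np.atleast_2d(uv).astype(float); d=np.c_[uv,np.ones(len(uv))]@np.linalg.inv(c["K"]).T@c["R"]
    o=-c["R"].T@c["t"]; return o+d*((z-o[2])/d[:,2])[:,None]
def proj(c,p):
    q=np.atleast_2d(p)@c["R"].T+c["t"]; q=q@c["K"].T; return q[:,:2]/q[:,2:]
def save(c,f,box=None,s=1):
    im=c["pixels"][:,:,::-1]
    if box: im=im[box[1]:box[3],box[0]:box[2]]
    cv2.imwrite(f,cv2.resize(im,None,fx=s,fy=s,interpolation=cv2.INTER_CUBIC))
E
python3 - <<'E'
from h import *
for n in("top","scene"):
    c=cam(n); save(c,f"pics/{n}1.png"); print(n,-c["R"].T@c["t"],c["K"][0,0])
    np.savez(f"{n}.npz",**{k:c[k] for k in("pixels","z_map","K","R","t")})
print(bot.observe())
E
```

```text
top [0.36612772 0.02183119 1.46134484] 624.8616907770244
scene [ 1.14864515 -0.41469569  0.94246633] 456.01389000111794
{'clock': 0.1, 'joints': array([-7.19299090e+01,  2.02567095e+01,  9.36226879e+01, -1.48127237e-03,
        6.61909439e+01, -1.36920598e-01]), 'qd': array([ 0.00942051,  0.00579269, -0.14143488,  0.04016545,  0.0834098 ,
       -0.03014191]), 'joint_torque': array([-3.03136426e-05, -5.94905484e+01, -3.34931338e+01,  6.97868038e-02,
        1.84516457e-02, -1.62503773e-05]), 'tcp_pos': array([ 0.19514298, -0.5932893 ,  0.21397439]), 'tool_rot': array([-1.79929656e+02,  1.18637541e-03,  1.82076111e+01]), 'force': array([-0.28836578,  0.46381069,  0.91037579]), 'ft_torque': array([ 0.02382904, -0.02429268, -0.00489347]), 'finger_force': 0.0, 'opening': 0.09179362585107706}
```

View pics/top1.png

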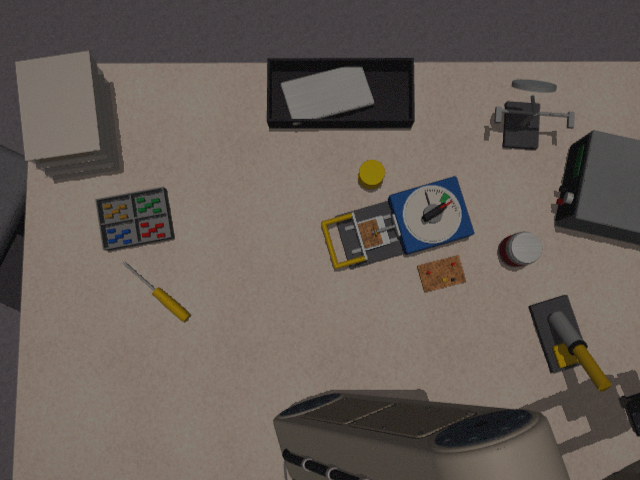

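View pics/scene1.png

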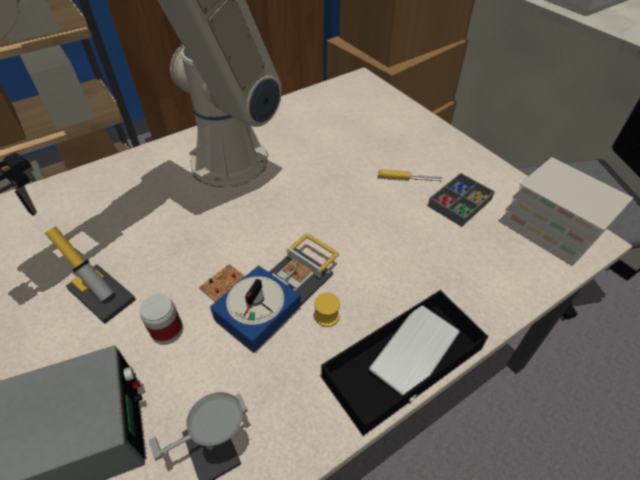

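The top view shows the tester with its dial centred near (432,214) and the handle at (342,240). The spool is at (371,174), the board at (441,273) and the can at (520,250). Next I'll measure colours and shapes in both views.

Run:
```python
from h import *
for n in("top","scene"):
    c=dict(np.load(n+".npz")); hsv=cv2.cvtColor(c["pixels"],cv2.COLOR_RGB2HSV)
    if n=="top": box=(310,150,490,300); save(c,"pics/topz.png",box,4)
    H,S,V=[hsv[...,i].astype(int) for i in range(3)]
    roi=np.zeros(H.shape,bool)
    if n=="top": roi[150:300,310:490]=1
    else: roi[220:350,195:350]=1
    ms={"blue":(H>100)&(H<125)&(S>150)&(V>50)&roi,"green":(H>45)&(H<85)&(S>100)&roi,"yellow":(H>22)&(H<32)&(S>180)&(V>110)&roi,"red":((H<6)|(H>174))&(S>150)&(V>80)&roi,"white":(S<40)&(V>170)&roi}
    for k,m in ms.items():
        nn,l,st,ce=cv2.connectedComponentsWithStats(m.astype(np.uint8))
        for i in range(1,nn):
            if st[i,4]>8: print(n,k,st[i],ce[i].round(1), ray(c,ce[i],.062)[0].round(4), np.median(c["z_map"][l==i]).round(3))
    if n=="top":
        m=ms["blue"].astype(np.uint8); cs,_=cv2.findContours(m,cv2.RETR_EXTERNAL,cv2.CHAIN_APPROX_NONE); ct=max(cs,key=cv2.contourArea)
        r=cv2.minAreaRect(ct); print(r); print(ray(c,cv2.boxPoints(r),.062).round(4))
        m=ms["yellow"].astype(np.uint8); cs,_=cv2.findContours(m,cv2.RETR_EXTERNAL,cv2.CHAIN_APPROX_NONE)
        for ct in cs:
            if cv2.contourArea(ct)>30:
                r=cv2.minAreaRect(ct); print(r); print(ray(c,cv2.boxPoints(r),.05).round(4))
```

```text
top blue [ 390  177   83   77 1399] [429.9 216.3] [ 0.5638 -0.203   0.062 ] 1.408
top green [440 193   9  10  51] [443.9 197.7] [ 0.6062 -0.2352  0.062 ] 1.407
top yellow [359 160  26  25 497] [371.5 172. ] [ 0.6655 -0.0721  0.062 ] 1.424
top yellow [322 214  43  54 285] [337.3 242.8] [0.5036 0.0059 0.062 ] 1.417
top red [441 201  11   7  20] [445.4 204.4] [ 0.5911 -0.2384  0.062 ] 1.364
top red [427 271   4   3   9] [428.3 272.1] [ 0.438  -0.1976  0.062 ] 1.438
((431.15924072265625, 214.54139709472656), (60.94792556762695, 69.86438751220703), 73.61045837402344)
[[ 0.6121 -0.1114  0.062 ]
 [ 0.6573 -0.2636  0.062 ]
 [ 0.5239 -0.2995  0.062 ]
 [ 0.4794 -0.1488  0.062 ]]
((342.4601745605469, 240.36463928222656), (48.1375732421875, 30.81256103515625), 73.61045837402344)
[[ 0.5533  0.043   0.05  ]
 [ 0.5733 -0.0243  0.05  ]
 [ 0.4678 -0.0548  0.05  ]
 [ 0.4481  0.0121  0.05  ]]
((371.5000305175781, 172.0), (24.59674835205078, 24.149532318115234), 63.43495178222656)
[[ 0.6811 -0.0355  0.05  ]
 [ 0.7063 -0.0852  0.05  ]
 [ 0.655  -0.11    0.05  ]
 [ 0.6299 -0.0605  0.05  ]]
scene blue [ 212  268   88   82 1632] [256.5 316.6] [ 0.6114 -0.2266  0.062 ] 1.03
scene green [249 313   5   7  29] [251.4 316.2] [ 0.6041 -0.2355  0.062 ] 1.017
scene red [247 292   4   5  13] [248.4 294. ] [ 0.5469 -0.2127  0.062 ] 1.004
scene white [ 195  220  155  130 8401] [268.9 277.5] [ 0.5321 -0.1492  0.062 ] 1.206
scene white [304 241  17  10  39] [312.5 245.4] [ 0.5057 -0.0067  0.062 ] 1.245
scene white [303 248  20  15  78] [312.4 254.9] [ 0.5322 -0.0242  0.062 ] 1.224
scene white [322 250   8   6  22] [325.3 252.8] [0.5445 0.0065 0.062 ] 1.229
scene white [228 278  27  37 474] [238.9 296.3] [ 0.5404 -0.2339  0.062 ] 1.054
scene white [262 279  20  33 417] [271.6 294.4] [ 0.5782 -0.1685  0.062 ] 1.058
scene white [251 306  18  12 115] [259.8 311. ] [ 0.6027 -0.2133  0.062 ] 1.027
```

View pics/topz.png

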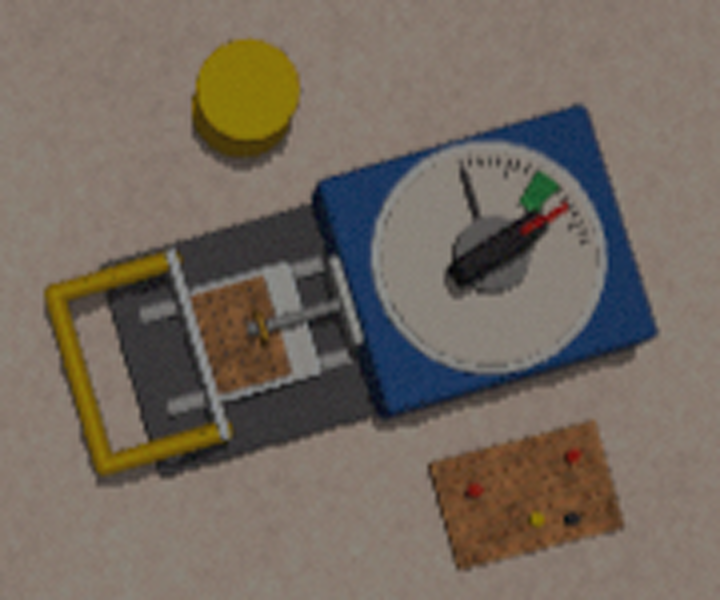

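The zoomed top view puts the dial centre at about world (0.568,-0.206) with tester yaw about -73.5°. The red hand points to about -59° (peak ≈ 1.32), and the green patch is just to its left at zoom pixel (540,190). I'll move above the knob.

Request:
arm_command --motion '[[[0.99,-0.523,0,0,0,0,1],[0.99,-0.523,0,0,0,0,1],[0.99,-0.523,0,0,0,0,1],[0.99,-0.523,0,0,0,0,1],[0.99,-0.523,0,0,0,0,1],[0.99,-0.523,0,0,0,0,1],[0.99,-0.523,0,0,0,0,1],[0.99,-0.523,0,0,0,0,1],[0.99,-0.523,0,0,0,0,1],[0.99,-0.523,0,0,0,0,1],[0.99,-0.523,0,0,0,0,1],[0.99,-0.523,0,0,0,0,1],[0,0,0,0,0,0,1],[0,0,0,0,0,0,1]]]'

```text
clock: 1.85
tcp_pos: [0.5677, -0.2068, 0.2141]
tool_rot: [-180.0, 0.1, 18.2]
force: [0.1, -0.7, -0.3]
opening: 0.0916
finger_force: 0.0
```

Request:
arm_command --motion '[[[0,0,0,0,0,0.965,1],[0,0,0,0,0,0.965,1],[0,0,0,0,0,0.965,1],[0,0,0,0,0,0.965,1],[0,0,0,0,0,0.965,1],[0,0,0,0,0,0.965,1],[0,0,0,0,0,0.965,1],[0,0,0,0,0,0.965,1],[0,0,0,0,0,0.965,1],[0,0,0,0,0,0.965,1],[0,0,0,0,0,0,1],[0,0,0,0,0,0,1],[0,0,0,0,0,0,1]]]'

```text
clock: 3.48
tcp_pos: [0.5681, -0.207, 0.2146]
tool_rot: [180.0, 0.0, -58.9]
force: [-0.3, -0.6, -0.4]
opening: 0.0918
finger_force: 0.0
```

Run:
```python
from h import *
c=cam("wrist"); save(c,"pics/w1.png"); np.savez("wrist.npz",**{k:c[k] for k in("pixels","z_map","K","R","t")})
o=bot.observe(); print(o["tcp_pos"],o["tool_rot"],o["joints"].round(1),o["force"], -c["R"].T@c["t"])
print(proj(c,[[.5682,-.2058,.11],[.5682,-.2058,.063]]))
```

```text
[ 0.56810068 -0.20691768  0.21457226] [ 1.79996235e+02  2.50411001e-03 -5.89323420e+01] [-20.2  18.4  96.2  -0.   65.4 128.8] [-0.5287337   0.26597552 -0.63065545] [ 0.61055208 -0.27634477  0.3849674 ]
[[321.09154103 241.23530823]
 [321.09771502 226.03325098]]
```

View pics/w1.png

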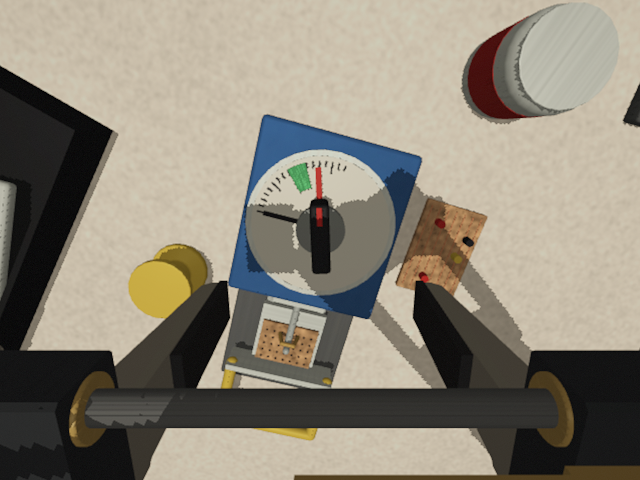

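The wrist view shows the knob vertical at (320,236), with the red hand at (319,180) lined up with the tool. The green is at (300,177) and the black hand tip at (260,211). I'll measure the band here, then grip.

Run:
```python
from h import *
for n in ("wrist","top"):
    c=dict(np.load(n+".npz")); hsv=cv2.cvtColor(c["pixels"],cv2.COLOR_RGB2HSV).astype(int); H,S,V=[hsv[...,i] for i in range(3)]
    g=(H>45)&(H<85)&(S>100)
    if n=="wrist": g[:140]=0;g[220:]=0
    else: g[:180]=0;g[230:]=0;g[:,:400]=0;g[:,480:]=0
    v,u=np.nonzero(g); d=c["z_map"][v,u]
    zz=[((np.linalg.inv(c["K"])@[uu,vv,1]*dd)-c["t"])@c["R"] for uu,vv,dd in zip(u,v,d)]
    z=np.median(np.array(zz)[:,2]); p=ray(c,np.c_[u,v],z)
    cen=np.array([.5682,-.2058])
    q=p[:,:2]-cen; a=np.degrees(np.arctan2(q[:,1],q[:,0])); r=np.hypot(*q.T)
    print(n,len(u),z,p.mean(0),"ang",np.percentile(a,[2,50,98]),a.mean(),"r",np.percentile(r,[2,98]))
    if n=="wrist":
        R=((H<6)|(H>174))&(S>150); R[:150]=0;R[197:]=0;R[:,:300]=0;R[:,340:]=0
        v,u=np.nonzero(R); p=ray(c,np.c_[u,v],.066); q=p[:,:2]-cen; print("red",len(u),np.degrees(np.arctan2(q[:,1],q[:,0])).mean())
        K=(V<60); K[:206]=0;K[219:]=0;K[:,:258]=0;K[:,295:]=0
        v,u=np.nonzero(K); 
        for h in(.064,.068):
            p=ray(c,np.c_[u,v],h); q=p[:,:2]-cen; print("black",len(u),np.degrees(np.arctan2(q[:,1],q[:,0])).mean())
```

```text
wrist 385 0.06679358435982619 [ 0.60648117 -0.23424135  0.06679358] ang [-44.67696281 -37.10926696 -29.42299043] -36.96265020684987 r [0.03665011 0.05686087]
red 144 -55.66049908311316
black 107 16.939582841376897
black 107 15.526415667178389
top 51 0.06729510985709974 [ 0.60531658 -0.2342437   0.06729511] ang [-44.1498345  -37.47831934 -30.17401262] -37.49533174106172 r [0.03678153 0.0559916 ]
```

Request:
arm_command --motion '[[[0,0,0.4,0,0,0,1],[0,0,0.4,0,0,0,1],[0,0,0.4,0,0,0,1],[0,0,0.4,0,0,0,1],[0,0,0.4,0,0,0,1],[0,0,0.4,0,0,0,1],[0,0,0.4,0,0,0,1],[0,0,0.35,0,0,0,1],[0,0,0,0,0,0,1],[0,0,0,0,0,0,-1],[0,0,0,0,0,0,-1],[0,0,0,0,0,0,-1],[0,0,0,0,0,0,-1],[0,0,0,0,0,0,-1],[0,0,0,0,0,0,-1]]]'

```text
clock: 5.4
tcp_pos: [0.5683, -0.2068, 0.0886]
tool_rot: [-180.0, -0.0, -59.0]
force: [-0.3, 0.2, 0.7]
opening: 0.0337
finger_force: 0.0
```

Request:
arm_command --motion '[[[0,0,0,0,0,0,-1],[0,0,0,0,0,0,-1],[0,0,0,0,0,0,-1],[0,0,0,0,0,0,-1],[0,0,0,0,0,0,-1]]]'

```text
clock: 6.02
tcp_pos: [0.5687, -0.2067, 0.0886]
tool_rot: [-180.0, -0.0, -59.0]
force: [3.6, 1.5, -3.1]
opening: 0.0146
finger_force: 30.0
```

Request:
arm_command --motion '[[[0,0,0,0,0,-0.6,-1],[0,0,0,0,0,-0.6,-1],[0,0,0,0,0,-0.6,-1],[0,0,0,0,0,-0.6,-1],[0,0,0,0,0,-0.6,-1],[0,0,0,0,0,-0.6,-1],[0,0,0,0,0,-0.6,-1],[0,0,0,0,0,-0.6,-1],[0,0,0,0,0,-0.6,-1],[0,0,0,0,0,-0.6,-1],[0,0,0,0,0,-0.6,-1],[0,0,0,0,0,-0.6,-1],[0,0,0,0,0,-0.6,-1],[0,0,0,0,0,-0.6,-1],[0,0,0,0,0,-0.5,-1],[0,0,0,0,0,0,-1]]]'

```text
clock: 8.02
tcp_pos: [0.5691, -0.2058, 0.0886]
tool_rot: [-179.9, -0.1, 12.2]
force: [5.3, 5.8, -2.9]
opening: 0.015
finger_force: 30.0
```

Run:
```python
from h import *
o=bot.observe(); print(o["tcp_pos"],o["tool_rot"],o["force"],o["ft_torque"],o["joints"].round(1))
```

```text
[ 0.56912033 -0.20581511  0.08861125] [-1.79949184e+02 -9.74083543e-02  1.22448196e+01] [ 5.26011391  5.75862624 -2.85479695] [ 1.07797692 -1.16520675  0.00952342] [-2.010e+01  2.660e+01  1.019e+02  1.000e-01  5.140e+01  5.760e+01]
```

Request:
arm_command --motion '[[[0,0,0,0,0,-0.2,-1],[0,0,0,0,0,-0.2,-1],[0,0,0,0,0,-0.15,-1],[0,0,0,0,0,0,-1],[0,0,0,0,0,0,-1]]]'

```text
clock: 8.65
tcp_pos: [0.5691, -0.2058, 0.0886]
tool_rot: [-179.9, -0.1, 16.6]
force: [5.9, 5.9, -3.3]
opening: 0.0148
finger_force: 30.0
```

Run:
```python
from h import *
o=bot.observe(); print(o["tool_rot"],o["force"],o["ft_torque"])
```

```text
[-1.79947551e+02 -1.03870458e-01  1.65728363e+01] [ 5.89140335  5.91575193 -3.25099282] [ 1.0983251  -1.1790458  -0.09347292]
```

Request:
arm_command --motion '[[[0,0,0,0,0,-0.2,-1],[0,0,0,0,0,0,-1],[0,0,0,0,0,0,-1]]]'

```text
clock: 9.02
tcp_pos: [0.5691, -0.2057, 0.0886]
tool_rot: [-179.9, -0.1, 18.1]
force: [5.0, 6.6, -1.3]
opening: 0.0152
finger_force: 30.2
```

Run:
```python
from h import *
o=bot.observe(); print(o["tool_rot"],o["force"],o["ft_torque"])
```

```text
[-1.79939360e+02 -1.13572669e-01  1.81216643e+01] [ 5.03784357  6.55545171 -1.26737643] [ 1.06209011 -1.18610942 -0.56157953]
```

Request:
arm_command --motion '[[[0,0,0,0,0,0.1,-1],[0,0,0,0,0,0,1],[0,0,0,0,0,0,1],[0,0,0,0,0,0,1],[0,0,0,0,0,0,1],[0,0,0,0,0,0,1],[0,0,0,0,0,0,1],[0,0,-0.4,0,0,0,1],[0,0,-0.7,0,0,0,1],[0,0,-1,0,0,0,1],[0,0,-1,0,0,0,1],[0,0,0,0,0,0,1],[0,0,0,0,0,0,1]]]'

```text
clock: 10.65
tcp_pos: [0.568, -0.2067, 0.2128]
tool_rot: [180.0, -0.0, 17.4]
force: [0.1, -0.1, -0.2]
opening: 0.0918
finger_force: 0.0
```

Run:
```python
from h import *
c=cam("wrist"); save(c,"pics/w2.png"); np.savez("wrist2.npz",**{k:c[k] for k in("pixels","z_map","K","R","t")})
c=cam("scene"); np.savez("scene2.npz",**{k:c[k] for k in("pixels","z_map","K","R","t")})
o=bot.observe(); print(o["tcp_pos"],o["tool_rot"],o["force"])
```

```text
[ 0.56750391 -0.20647286  0.21159885] [-1.79936519e+02  8.39620818e-02  1.74093160e+01] [ 0.17956087  0.47726676 -0.54198686]
```

View pics/w2.png

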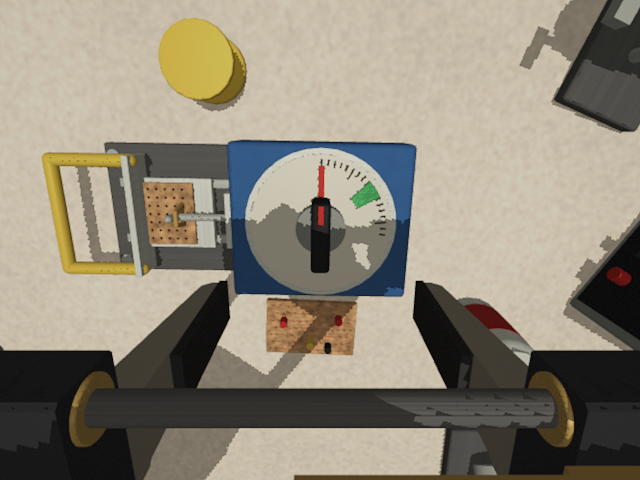

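The red hand now stands at zero (320,180), on top of the black hand. The band at (366,195) is fully visible, and so is the handle at (60,210). I'll re-measure the band, yaw and handle from this view.

Run:
```python
from h import *
c=dict(np.load("wrist2.npz")); hsv=cv2.cvtColor(c["pixels"],cv2.COLOR_RGB2HSV).astype(int); H,S,V=[hsv[...,i] for i in range(3)]
def roi(m,x0,y0,x1,y1):
    r=np.zeros_like(m); r[y0:y1,x0:x1]=m[y0:y1,x0:x1]; return r
b=roi((H>100)&(H<125)&(S>100),220,130,425,300).astype(np.uint8)
cs,_=cv2.findContours(b,cv2.RETR_EXTERNAL,cv2.CHAIN_APPROX_NONE); ct=max(cs,key=cv2.contourArea)
P=ray(c,ct[:,0],.062)[:,:2].astype(np.float32); r=cv2.minAreaRect(P); bx=cv2.boxPoints(r); print("housing",r,[np.degrees(np.arctan2(*(bx[i+1]-bx[i])[::-1])) for i in range(2)])
cen=np.array(r[0])
for cc in (cen,np.array([.5682,-.2058])):
    for k,m,z in(("green",roi((H>45)&(H<85)&(S>100),340,170,390,220),.0665),("red",roi(((H<6)|(H>174))&(S>150),310,160,330,196),.068)):
        v,u=np.nonzero(m); q=ray(c,np.c_[u,v],z)[:,:2]-cc; a=np.degrees(np.arctan2(q[:,1],q[:,0])); print(k,len(u),a.mean(),np.percentile(a,[2,98]),np.hypot(*q.T).mean())
y=roi((H>20)&(H<32)&(S>150)&(V>90),35,140,150,285).astype(np.uint8)
cs,_=cv2.findContours(y,cv2.RETR_EXTERNAL,cv2.CHAIN_APPROX_NONE); ct=max(cs,key=cv2.contourArea)
P=ray(c,ct[:,0],.048)[:,:2].astype(np.float32)
t=np.radians(-73.5); ex=np.array([np.cos(t),np.sin(t)]); ey=np.array([-ex[1],ex[0]])
q=(P-cen); print("handle x",np.percentile(q@ex,[1,99]),"y",np.percentile(q@ey,[1,99]))
```

```text
housing ((0.5703921914100647, -0.20500269532203674), (0.13830359280109406, 0.15750379860401154), 16.263240814208984) [np.float32(-73.73673), np.float32(16.263243)]
green 379 -39.51248852350756 [-47.47946447 -31.60347898] 0.04636684157371002
red 152 15.907341035563844 [11.99264374 18.95743188] 0.0377018545086478
green 379 -37.05813574889308 [-44.9106903  -29.34772705] 0.0475896997683902
red 152 16.155381163656703 [12.60019843 19.04076307] 0.04002768317771509
handle x [-0.24447163 -0.16332482] y [-0.05618959  0.0559745 ]
```

Request:
arm_command --motion '[[[0.02,-0.842,0,0,0,0,-1],[0.02,-0.842,0,0,0,0,-1],[0.02,-0.842,0,0,0,0,-1],[0.02,-0.842,0,0,0,0,-1],[0.02,-0.842,0,0,0,0,-1],[0.02,-0.842,0,0,0,0,-1],[0,0,0,0,0,-0.927,-1],[0,0,0,0,0,-0.927,-1],[0,0,0,0,0,-0.927,-1],[0,0,0,0,0,-0.927,-1],[0,0,0,0,0,-0.927,-1],[0,0,0,0,0,-0.927,-1],[0,0,0,0,0,-0.927,-1],[0,0,0,0,0,-0.927,-1],[0,0,0,0,0,-0.927,-1],[0,0,0,0,0,-0.927,-1],[0,0,0,0,0,-0.927,-1],[0,0,0,0,0,-0.927,-1],[0,0,0,0,0,0,-1],[0,0,0,0,0,0,-1]]]'

```text
clock: 13.25
tcp_pos: [0.512, -0.0125, 0.212]
tool_rot: [-179.9, -0.0, 106.2]
force: [0.6, -0.4, -0.4]
opening: 0.0004
finger_force: 0.0
```

Run:
```python
from h import *
c=cam("wrist"); save(c,"pics/w3.png"); o=bot.observe(); print(o["tcp_pos"],o["tool_rot"],o["opening"],proj(c,[[.5121,-.0122,.045],[.5121,-.0122,.012]]))
```

```text
[ 0.51213687 -0.01246642  0.21217836] [-1.79956824e+02 -1.45647794e-02  1.06270690e+02] 0.00032621221953660167 [[320.55801023 220.15273154]
 [320.61506624 212.55525   ]]
```

View pics/w3.png

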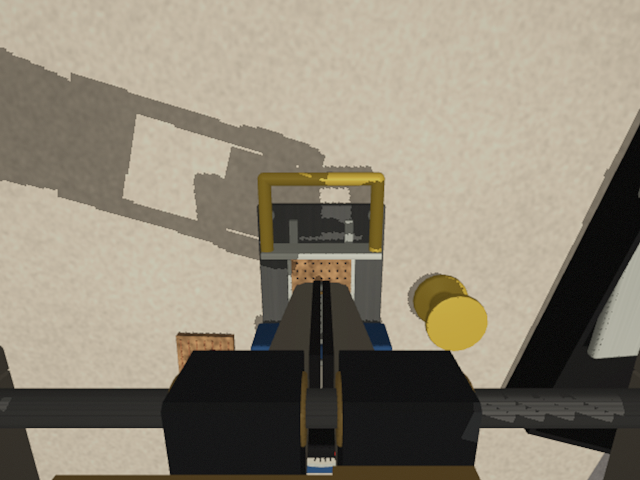

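The handle opening is centred at about (320,219), with the bar at v=180 and the plate at v=255, which matches my projected loop point of (320.5,220). I'll lower the fingers into it.

Request:
arm_command --motion '[[[0,0,0.7,0,0,0,-1],[0,0,0.7,0,0,0,-1],[0,0,0.7,0,0,0,-1],[0,0,0.7,0,0,0,-1],[0,0,0.5,0,0,0,-1],[0,0,0.5,0,0,0,-1],[0,0,0.4,0,0,0,-1],[0,0,0.4,0,0,0,-1],[0,0,0,0,0,0,-1],[0,0,0,0,0,0,-1]]]'

```text
clock: 14.55
tcp_pos: [0.5127, -0.0125, 0.0289]
tool_rot: [180.0, 0.0, 106.4]
force: [-0.3, 0.6, 0.9]
opening: 0.0009
finger_force: 0.0
```

Request:
arm_command --motion '[[[0.1,0,0,0,0,0,-1],[0.1,0,0,0,0,0,-1],[0.1,0,0,0,0,0,-1],[0.1,0,0,0,0,0,-1],[0,0,0,0,0,0,-1],[0,0,0,0,0,0,-1]]]'

```text
clock: 15.3
tcp_pos: [0.5079, 0.0029, 0.0286]
tool_rot: [180.0, 0.0, 106.4]
force: [1.4, 0.6, 0.0]
opening: 0.0006
finger_force: 0.0
```

Request:
arm_command --motion '[[[0.08,0,0,0,0,0,-1],[0.08,0,0,0,0,0,-1],[0.08,0,0,0,0,0,-1],[0.08,0,0,0,0,0,-1],[0.08,0,0,0,0,0,-1],[0.08,0,0,0,0,0,-1],[0.08,0,0,0,0,0,-1],[0.08,0,0,0,0,0,-1],[0.08,0,0,0,0,0,-1],[0.08,0,0,0,0,0,-1],[0,0,0,0,0,0,-1],[0,0,0,0,0,0,-1]]]'

```text
clock: 16.8
tcp_pos: [0.4989, 0.0333, 0.0286]
tool_rot: [180.0, 0.0, 106.4]
force: [1.5, -7.0, -1.4]
opening: 0.0006
finger_force: 3.4
```

Run:
```python
from h import *
c=cam("scene"); np.savez("scene3.npz",**{k:c[k] for k in("pixels","z_map","K","R","t")})
o=bot.observe(); print(o["tcp_pos"],o["tool_rot"],o["force"])
save(c,"pics/s3.png",(200,220,350,340),5)
```

```text
[0.49892565 0.03332228 0.02859176] [1.79995365e+02 3.24618885e-02 1.06422693e+02] [ 0.79026727 -6.03868199 -0.58124764]
```

View pics/s3.png

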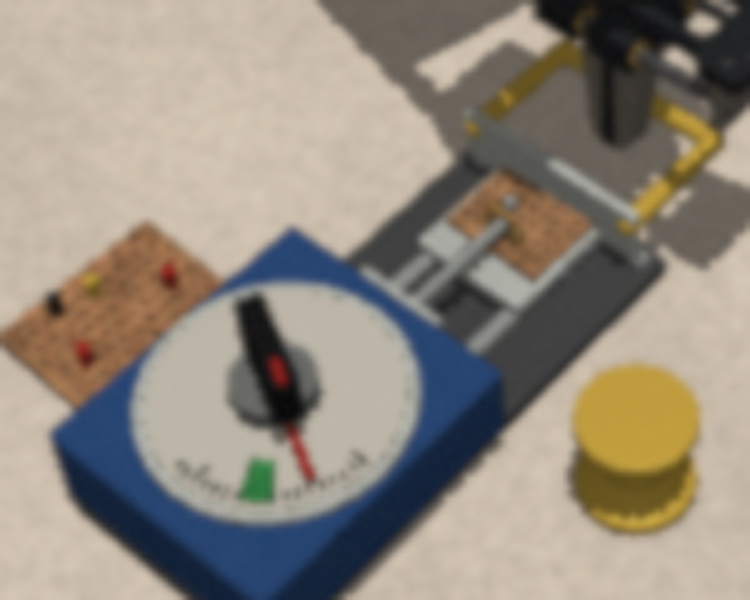

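The pull is working. The red hand tip at crop (312,480) is on its way to the green patch at (258,480). I'll measure both angles.

```bash
cat > ang.py <<'E'
from h import *
def ang(c,C=(.569,-.2055)):
    hsv=cv2.cvtColor(c["pixels"],cv2.COLOR_RGB2HSV).astype(int); H,S,V=[hsv[...,i] for i in range(3)]
    r=np.zeros(H.shape,bool); r[304:325,235:285]=1
    out={}
    for k,m,z in(("green",(H>45)&(H<85)&(S>90)&r,.0665),("red",((H<8)|(H>172))&(S>100)&r,.068)):
        v,u=np.nonzero(m); q=ray(c,np.c_[u,v],z)[:,:2]-C; a=16.4-np.degrees(np.arctan2(q[:,1],q[:,0])); rr=np.hypot(*q.T); s=(rr>.033)&(rr<.058)
        out[k]=(s.sum(),np.radians(a[s].mean()).round(3),np.radians(np.percentile(a[s],[3,97])).round(3))
    return out
if __name__=="__main__":
    print(ang(dict(np.load("scene2.npz")))); print(ang(dict(np.load("scene3.npz"))))
E
python3 ang.py
```

```text
{'green': (np.int64(32), np.float64(0.981), array([0.887, 1.082])), 'red': (np.int64(13), np.float64(0.034), array([-0.019,  0.08 ]))}
{'green': (np.int64(32), np.float64(0.981), array([0.887, 1.082])), 'red': (np.int64(13), np.float64(0.505), array([0.465, 0.552]))}
```

Request:
arm_command --motion '[[[0.06,0,0,0,0,0,-1],[0.06,0,0,0,0,0,-1],[0.06,0,0,0,0,0,-1],[0.06,0,0,0,0,0,-1],[0.06,0,0,0,0,0,-1],[0.06,0,0,0,0,0,-1],[0.06,0,0,0,0,0,-1],[0.06,0,0,0,0,0,-1],[0.06,0,0,0,0,0,-1],[0,0,0,0,0,0,-1],[0,0,0,0,0,0,-1],[0,0,0,0,0,0,-1],[0,0,0,0,0,0,-1],[0,0,0,0,0,0,-1],[0,0,0,0,0,0,-1],[0,0,0,0,0,0,-1],[0,0,0,0,0,0,-1],[0,0,0,0,0,0,-1]]]'

```text
clock: 19.1
tcp_pos: [0.493, 0.0536, 0.0286]
tool_rot: [180.0, 0.1, 106.4]
force: [2.9, -10.4, -0.5]
opening: 0.0006
finger_force: 5.3
```

Run:
```python
from ang import *
c=cam("scene"); print(ang(c)); o=bot.observe(); print(o["tcp_pos"],o["force"]); save(c,"pics/s4.png",(200,220,350,340),5)
```

```text
{'green': (np.int64(16), np.float64(0.999), array([0.885, 1.075])), 'red': (np.int64(11), np.float64(0.925), array([0.883, 0.981]))}
[0.49298908 0.05352989 0.02859948] [  2.33347026 -10.13740333  -0.97004951]
```

View pics/s4.png

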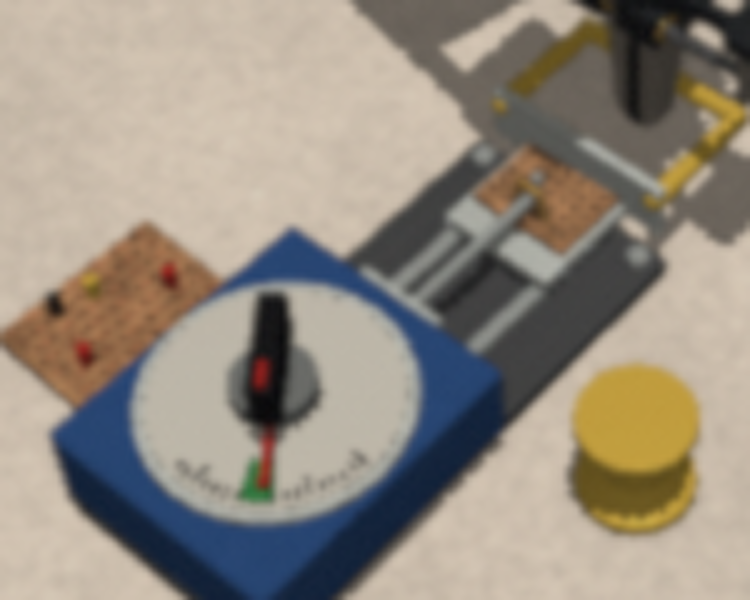

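The red hand at crop (266,470) is inside the green (242–272), slightly before its middle. I'll nudge it 1.6 mm, hold for over a second, then ease the slide back.

Request:
arm_command --motion '[[[0.04,0,0,0,0,0,-1],[0,0,0,0,0,0,-1],[0,0,0,0,0,0,-1],[0,0,0,0,0,0,-1],[0,0,0,0,0,0,-1],[0,0,0,0,0,0,-1],[0,0,0,0,0,0,-1],[0,0,0,0,0,0,-1],[0,0,0,0,0,0,-1],[0,0,0,0,0,0,-1],[-0.05,0,0,0,0,0,-1],[-0.08,0,0,0,0,0,-1],[-0.08,0,0,0,0,0,-1],[-0.08,0,0,0,0,0,-1],[-0.08,0,0,0,0,0,-1],[-0.08,0,0,0,0,0,-1],[-0.08,0,0,0,0,0,-1],[-0.08,0,0,0,0,0,-1],[-0.08,0,0,0,0,0,-1],[-0.08,0,0,0,0,0,-1]]]'

```text
clock: 21.65
tcp_pos: [0.501, 0.0261, 0.0286]
tool_rot: [-180.0, 0.0, 106.4]
force: [1.0, -4.8, 0.4]
opening: 0.0006
finger_force: 2.3
```

Request:
arm_command --motion '[[[-0.08,0,0,0,0,0,-1],[-0.08,0,0,0,0,0,-1],[-0.08,0,0,0,0,0,-1],[-0.08,0,0,0,0,0,-1],[-0.08,0,0,0,0,0,-1],[-0.08,0,0,0,0,0,-1],[-0.08,0,0,0,0,0,-1],[-0.08,0,0,0,0,0,-1],[-0.08,0,0,0,0,0,-1],[-0.08,0,0,0,0,0,-1],[-0.08,0,0,0,0,0,-1],[-0.08,0,0,0,0,0,-1],[0,0,0,0,0,0,-1],[0,0,0,0,0,0,-1]]]'

```text
clock: 23.4
tcp_pos: [0.5118, -0.0106, 0.0286]
tool_rot: [-180.0, -0.0, 106.4]
force: [-0.5, 0.6, -0.8]
opening: 0.0006
finger_force: 0.0
```

Force is back to zero, so the slide is home and the fingers are free. I'll lift out and check.

Request:
arm_command --motion '[[[0,0,-0.3,0,0,0,-1],[0,0,-0.6,0,0,0,-1],[0,0,-0.8,0,0,0,-1],[0,0,-0.8,0,0,0,-1],[0,0,-0.8,0,0,0,-1],[0,0,-0.7,0,0,0,-1],[0,0,0,0,0,0,-1],[0,0,0,0,0,0,-1],[0,0,0,0,0,0,-1]]]'

```text
clock: 24.52
tcp_pos: [0.511, -0.0105, 0.1876]
tool_rot: [-179.9, -0.0, 106.4]
force: [-0.5, -0.1, -0.4]
opening: 0.0005
finger_force: 0.0
```

Run:
```python
from ang import *
c=cam("scene"); print(ang(c)); o=bot.observe(); print(o["tcp_pos"],o["force"]); save(c,"pics/s5.png",(200,220,350,340),5)
```

```text
{'green': (np.int64(13), np.float64(0.972), array([0.884, 1.061])), 'red': (np.int64(10), np.float64(0.96), array([0.926, 1.007]))}
[ 0.51112721 -0.01053454  0.18761042] [ 1.11750116 -0.03322568 -0.80175699]
```

View pics/s5.png

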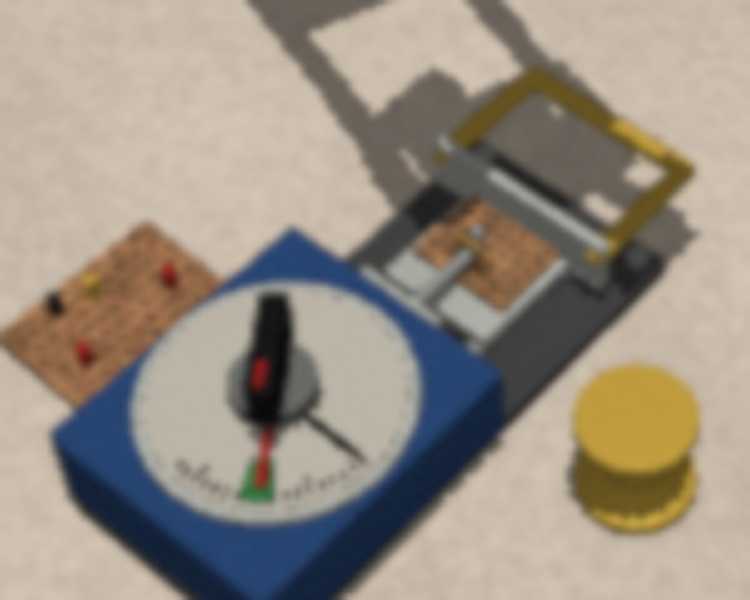

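The slide is home, with the black hand back at zero (362,458). The red hand stands in the green at (264,470), and the gripper is clear.

```bash
python3 -c "
from cell import bot
print(bot.job_done())"
```

```text
the job is handed in; nothing more can be done
None
```

I reset the red peak hand to zero, pulled the slide until both hands stood in the green, held it for over a second and eased it back in. The last picture shows the slide home and the red hand still in the green. I handed the job in at about 25 s, and no verdict came back.

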